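# Reverse a row of dropper bottles for the bench opposite

## Task

The colleague across the bench will read the white rack from the other side, so move the four dropper bottles from the colour-coded rack into the empty white rack in reverse order, one to a bay: seen from one and the same side, the bottle that stands at the left end of the coloured row goes into the right-end bay, the second from the left into the second from the right, and so on. Leave each bottle standing upright on the floor of its bay, tip none over on the way, and leave the petri dish where it is.

Things in the scene. Friction and masses are not known exactly. Their poses are not given: they have to be found in the camera images.
- bottle_red: small white dropper bottle with a red screw cap and a red band round its foot; 32 mm diameter straight body up to 52 mm, then a shoulder and a 23 mm diameter cap, 76 mm tall in all, about 80 g, loose, upright. Origin: centre of its underside, z up along the bottle; its yaw means nothing. Grasp it across the straight body, about 42 mm above its underside
- bottle_yellow: small white dropper bottle with a yellow screw cap and a yellow band round its foot; 32 mm diameter straight body up to 52 mm, then a shoulder and a 23 mm diameter cap, 76 mm tall in all, about 80 g, loose, upright. Origin: centre of its underside, z up along the bottle; its yaw means nothing. Grasp it across the straight body, about 42 mm above its underside
- bottle_green: small white dropper bottle with a green screw cap and a green band round its foot; 32 mm diameter straight body up to 52 mm, then a shoulder and a 23 mm diameter cap, 76 mm tall in all, about 80 g, loose, upright. Origin: centre of its underside, z up along the bottle; its yaw means nothing. Grasp it across the straight body, about 42 mm above its underside
- bottle_blue: small white dropper bottle with a blue screw cap and a blue band round its foot; 32 mm diameter straight body up to 52 mm, then a shoulder and a 23 mm diameter cap, 76 mm tall in all, about 80 g, loose, upright. Origin: centre of its underside, z up along the bottle; its yaw means nothing. Grasp it across the straight body, about 42 mm above its underside
- seat_red: red square plastic seat of the colour-coded rack, fixed; at the start the red-capped bottle stands in it. 58 mm square outside, 52 mm inside, floor 4 mm thick, walls 18 mm high. Origin: centre of its underside, 6 mm above the table; y along the row of seats. The four seats stand in a row, 60 mm apart, in an order that changes each time, on a grey metal base 78 x 262 mm that may lie to the robot's left or right and is turned up to 0.4 rad from the table's y
- seat_yellow: yellow square plastic seat of the colour-coded rack, fixed; at the start the yellow-capped bottle stands in it. 58 mm square outside, 52 mm inside, floor 4 mm thick, walls 18 mm high. Origin: centre of its underside, 6 mm above the table; y along the row of seats. The four seats stand in a row, 60 mm apart, in an order that changes each time, on a grey metal base 78 x 262 mm that may lie to the robot's left or right and is turned up to 0.4 rad from the table's y
- seat_green: green square plastic seat of the colour-coded rack, fixed; at the start the green-capped bottle stands in it. 58 mm square outside, 52 mm inside, floor 4 mm thick, walls 18 mm high. Origin: centre of its underside, 6 mm above the table; y along the row of seats. The four seats stand in a row, 60 mm apart, in an order that changes each time, on a grey metal base 78 x 262 mm that may lie to the robot's left or right and is turned up to 0.4 rad from the table's y
- seat_blue: blue square plastic seat of the colour-coded rack, fixed; at the start the blue-capped bottle stands in it. 58 mm square outside, 52 mm inside, floor 4 mm thick, walls 18 mm high. Origin: centre of its underside, 6 mm above the table; y along the row of seats. The four seats stand in a row, 60 mm apart, in an order that changes each time, on a grey metal base 78 x 262 mm that may lie to the robot's left or right and is turned up to 0.4 rad from the table's y
- white_rack: empty white rack, fixed, 66 x 246 mm, with four open square bays in a row. Origin: centre of its underside, on the table; y along its row, within 0.4 rad of the robot's left (table's +y). Bay centres at x = 0, y = +90, +30, -30, -90 mm; each bay is 54 mm square inside; floor 10 mm above the table, walls and partitions up to 24 mm above the table
- petri_dish: bystander: closed whitish petri dish with an amber middle, 94 mm diameter, 16 mm high, loose on the table beyond the racks. Origin: centre of its underside

How it is judged:
At the end, for the whole second after the job is handed in: Each bottle stands released and at rest in the white-rack bay mirrored from its seat (leftmost to rightmost, and so on), within 14 mm of the bay centre along each rack axis, underside within 4 mm of the bay floor, within 0.1 rad of upright; petri dish moved under 30 mm (((y of each of seat_yellow, seat_green, seat_blue in the frame of seat_red below 0 m and y of bottle_red in the frame of white_rack between -0.104 and -0.076 m) or (y of each of seat_yellow, seat_green in the frame of seat_red below 0 m and y of seat_blue in the frame of seat_red above 0 m and y of bottle_red in the frame of white_rack between -0.044 and -0.016 m) or (y of each of seat_yellow, seat_blue in the frame of seat_red below 0 m and y of seat_green in the frame of seat_red above 0 m and y of bottle_red in the frame of white_rack between -0.044 and -0.016 m) or (y of seat_yellow in the frame of seat_red below 0 m and y of each of seat_green, seat_blue in the frame of seat_red above 0 m and y of bottle_red in the frame of white_rack between 0.016 and 0.044 m) or (y of seat_yellow in the frame of seat_red above 0 m and y of each of seat_green, seat_blue in the frame of seat_red below 0 m and y of bottle_red in the frame of white_rack between -0.044 and -0.016 m) or (y of each of seat_yellow, seat_blue in the frame of seat_red above 0 m and y of seat_green in the frame of seat_red below 0 m and y of bottle_red in the frame of white_rack between 0.016 and 0.044 m) or (y of each of seat_yellow, seat_green in the frame of seat_red above 0 m and y of seat_blue in the frame of seat_red below 0 m and y of bottle_red in the frame of white_rack between 0.016 and 0.044 m) or (y of each of seat_yellow, seat_green, seat_blue in the frame of seat_red above 0 m and y of bottle_red in the frame of white_rack between 0.076 and 0.104 m)) and x of bottle_red in the frame of white_rack between -0.014 and 0.014 m and z of bottle_red in the frame of white_rack between 0.006 and 0.014 m and angle between each of bottle_red, bottle_yellow, bottle_green, bottle_blue's own z axis and vertical below 0.1 rad and linear speed of each of bottle_red, bottle_yellow, bottle_green, bottle_blue below 0.02 m/s and angular speed of each of bottle_red, bottle_yellow, bottle_green, bottle_blue below 0.3 rad/s and contact force between each of bottle_red, bottle_yellow, bottle_green, bottle_blue and the fingers below 0.01 N and ((y of each of seat_red, seat_green, seat_blue in the frame of seat_yellow below 0 m and y of bottle_yellow in the frame of white_rack between -0.104 and -0.076 m) or (y of each of seat_red, seat_green in the frame of seat_yellow below 0 m and y of seat_blue in the frame of seat_yellow above 0 m and y of bottle_yellow in the frame of white_rack between -0.044 and -0.016 m) or (y of each of seat_red, seat_blue in the frame of seat_yellow below 0 m and y of seat_green in the frame of seat_yellow above 0 m and y of bottle_yellow in the frame of white_rack between -0.044 and -0.016 m) or (y of seat_red in the frame of seat_yellow below 0 m and y of each of seat_green, seat_blue in the frame of seat_yellow above 0 m and y of bottle_yellow in the frame of white_rack between 0.016 and 0.044 m) or (y of seat_red in the frame of seat_yellow above 0 m and y of each of seat_green, seat_blue in the frame of seat_yellow below 0 m and y of bottle_yellow in the frame of white_rack between -0.044 and -0.016 m) or (y of each of seat_red, seat_blue in the frame of seat_yellow above 0 m and y of seat_green in the frame of seat_yellow below 0 m and y of bottle_yellow in the frame of white_rack between 0.016 and 0.044 m) or (y of each of seat_red, seat_green in the frame of seat_yellow above 0 m and y of seat_blue in the frame of seat_yellow below 0 m and y of bottle_yellow in the frame of white_rack between 0.016 and 0.044 m) or (y of each of seat_red, seat_green, seat_blue in the frame of seat_yellow above 0 m and y of bottle_yellow in the frame of white_rack between 0.076 and 0.104 m)) and x of bottle_yellow in the frame of white_rack between -0.014 and 0.014 m and z of bottle_yellow in the frame of white_rack between 0.006 and 0.014 m and ((y of each of seat_red, seat_yellow, seat_blue in the frame of seat_green below 0 m and y of bottle_green in the frame of white_rack between -0.104 and -0.076 m) or (y of each of seat_red, seat_yellow in the frame of seat_green below 0 m and y of seat_blue in the frame of seat_green above 0 m and y of bottle_green in the frame of white_rack between -0.044 and -0.016 m) or (y of each of seat_red, seat_blue in the frame of seat_green below 0 m and y of seat_yellow in the frame of seat_green above 0 m and y of bottle_green in the frame of white_rack between -0.044 and -0.016 m) or (y of seat_red in the frame of seat_green below 0 m and y of each of seat_yellow, seat_blue in the frame of seat_green above 0 m and y of bottle_green in the frame of white_rack between 0.016 and 0.044 m) or (y of seat_red in the frame of seat_green above 0 m and y of each of seat_yellow, seat_blue in the frame of seat_green below 0 m and y of bottle_green in the frame of white_rack between -0.044 and -0.016 m) or (y of each of seat_red, seat_blue in the frame of seat_green above 0 m and y of seat_yellow in the frame of seat_green below 0 m and y of bottle_green in the frame of white_rack between 0.016 and 0.044 m) or (y of each of seat_red, seat_yellow in the frame of seat_green above 0 m and y of seat_blue in the frame of seat_green below 0 m and y of bottle_green in the frame of white_rack between 0.016 and 0.044 m) or (y of each of seat_red, seat_yellow, seat_blue in the frame of seat_green above 0 m and y of bottle_green in the frame of white_rack between 0.076 and 0.104 m)) and x of bottle_green in the frame of white_rack between -0.014 and 0.014 m and z of bottle_green in the frame of white_rack between 0.006 and 0.014 m and ((y of each of seat_red, seat_yellow, seat_green in the frame of seat_blue below 0 m and y of bottle_blue in the frame of white_rack between -0.104 and -0.076 m) or (y of each of seat_red, seat_yellow in the frame of seat_blue below 0 m and y of seat_green in the frame of seat_blue above 0 m and y of bottle_blue in the frame of white_rack between -0.044 and -0.016 m) or (y of each of seat_red, seat_green in the frame of seat_blue below 0 m and y of seat_yellow in the frame of seat_blue above 0 m and y of bottle_blue in the frame of white_rack between -0.044 and -0.016 m) or (y of seat_red in the frame of seat_blue below 0 m and y of each of seat_yellow, seat_green in the frame of seat_blue above 0 m and y of bottle_blue in the frame of white_rack between 0.016 and 0.044 m) or (y of seat_red in the frame of seat_blue above 0 m and y of each of seat_yellow, seat_green in the frame of seat_blue below 0 m and y of bottle_blue in the frame of white_rack between -0.044 and -0.016 m) or (y of each of seat_red, seat_green in the frame of seat_blue above 0 m and y of seat_yellow in the frame of seat_blue below 0 m and y of bottle_blue in the frame of white_rack between 0.016 and 0.044 m) or (y of each of seat_red, seat_yellow in the frame of seat_blue above 0 m and y of seat_green in the frame of seat_blue below 0 m and y of bottle_blue in the frame of white_rack between 0.016 and 0.044 m) or (y of each of seat_red, seat_yellow, seat_green in the frame of seat_blue above 0 m and y of bottle_blue in the frame of white_rack between 0.076 and 0.104 m)) and x of bottle_blue in the frame of white_rack between -0.014 and 0.014 m and z of bottle_blue in the frame of white_rack between 0.006 and 0.014 m and distance of petri_dish from where it was at the start of the episode below 0.03 m); the robot touches nothing.
It fails at once if the red bottle is tipped over (angle between bottle_red's own z axis and vertical above 0.7 rad).
It fails at once if the yellow bottle is tipped over (angle between bottle_yellow's own z axis and vertical above 0.7 rad).
It fails at once if the green bottle is tipped over (angle between bottle_green's own z axis and vertical above 0.7 rad).
It fails at once if the blue bottle is tipped over (angle between bottle_blue's own z axis and vertical above 0.7 rad).
It fails at once if the petri dish is moved by 30 mm or more (distance of petri_dish from where it was at the start of the episode above 0.03 m).
It also fails if it takes over 106 s, if anything falls off the work surface, if the arm or the gripper's body presses on something with over 40 N, if the wrist force passes 120 N, or if a joint passes its speed limit or range.

## Robot

A 7-joint arm with a two-finger parallel gripper is mounted at the origin on the work surface. World frame = base frame: x ahead of the robot, y to its left, z up, the work surface at z = 0. Lengths are in m, angles in rad, forces in N, time in s.
With the tool pointing down it reaches from about 0.4 to 0.85 m from the base axis. Payload 4.5 kg.
Tool frame: the origin (TCP) lies on the centre line of the jaws, within the pads' length; the fingertips stand ahead of it and the grasp point (between the pads) lies 6 mm ahead of it (r.tcp_to_tips is the x of the fingertips in the tool frame, in m); x points along the fingers, y is the direction in which the jaws open and shut, and the axes are right-handed (so a half turn about x gives the same grasp; the last joint's range is limited). The gripper opens to 88 mm and grips with 3 to 60 N. Pads are 18 mm wide; open, the fingers measure 123 mm over their backs; the gripper's body (75 mm by 187 mm) begins 45 mm behind the grasp point.
Start: joints at [1.326, 0.689, -0.195, 1.565, 0.157, 0.902, -0.215], TCP at [0.172, -0.601, 0.264] pointing down, gripper open.
Joint ranges: [-3.01, 3.01], [-0.46, 2.08], [-1.47, 1.51], [0.13, 2.56], [-1, 4.14], [0.04, 2.09], [-2.66, 2.66]. Speed limits (rad/s): [2.57, 2.57, 3.14, 3.14, 3.14, 3.14, 3.14].

## Interface

Orientations are given as a unit quaternion [x, y, z, w].
In Python, from plant import r gives the robot as it stands.
- The arm moves only by the tool play_rows, never from a script. Its argument "targets" is a list of rows, each a list of 3 entries, a list of its own where there are three numbers: the turn, a rotation vector about the world's x, y, z in rad, then the shift along the world's x, y, z in units of 40 mm (1.0 is 40 mm), then the closure in counts, from 0 (fully open) to 255 (shut). A call has 1 to 5 rows; each row shifts and turns the commanded pose from where the row before left it; what a row does not reach is not made up. A row lasts 1/10 s, in which the tool goes at most 50 mm and 8.59 degrees, less where a joint would pass 70% of its speed; a pose out of reach is approached as far as the arm can. A call is refused whole if a number of a shift passes 1 or a number of a turn 0.15, either way. A call with a gripper value outside its range is refused whole. The fingers move at their own pace and stop on an object; "newtons" is the grip in N (left out, the last holds). Time passes only in rows, so rows that do not move let the fingers close. It gives the time, the measured TCP pose, the force and the opening at its end, in the units of the state.
- r.get_state(): the state, without advancing time (a new reading comes with each control period).
- r.snapshot(name): name is "scene" or "top" or "wrist"; returns a dict with "color" (400x640x3 uint8, red, green, blue), "fx", "fy", "cx", "cy" (pixels), "cam_to_world" (4x4, takes a point from camera to world coordinates). Camera axes: x right, y up, looking along -z (the intrinsics and any distortion apply to the point x, -y, -z); pixel columns grow to the right and rows downward; lengths in m; the calibration is good to about 2 mm. A picture is of the moment at which its call begins. There is no depth.
- r.finish_job(): hands the job in, once; it reports no verdict.
The state is a dict: "clock": time; "q": joint angles; "qd": joint speeds; "joint_torque": joint torques, N m; "tool_pos": TCP position; "eef_rot": TCP orientation; "contact_force": force on the tool from outside, world axes, zero at the start; "moment": the same for the moment, N m; "opening": opening from 0.0 (shut) to 1.0 (fully open).
Only numpy, scipy, OpenCV 4.12 (cv2) and the standard library are available. Lean on these libraries where they do the work, as an engineer would, in place of code of your own. Each camera call takes 0.05 s, during which the arm holds its last target.

## Working session

There is one attempt and no reset: what is moved stays moved. The work goes in short steps, Python scripts to look and compute and a tool call to move; the robot and the scene stay as the last step left them, time stands still between calls to the robot, and variables do not carry over. Pictures are saved under pics/ and viewed, and the job is handed in when it is done.

Besides the shell and the picture viewer there is one more tool, called after ">>>" as name(argument=value, ...) on one line, values as JSON. play_rows: Moves the arm, as the interface text tells. Its arguments: {"type":"object","properties":{"targets":{"type":"array","items":{"type":"array"}},"newtons":{"type":"number"}},"required":["targets"]}

```bash
mkdir -p pics; ls; python3 - <<'E'
from plant import r
import cv2
s=r.get_state(); print(s['clock'],s['tool_pos'],s['eef_rot'],s['opening'],r.tcp_to_tips)
for n in ("scene","top"):
    d=r.snapshot(n); cv2.imwrite(f"pics/{n}0.png",d['color'][:,:,::-1]); print(n,d['fx'],d['fy'],d['cx'],d['cy'],d['cam_to_world'].round(3) if hasattr(d['cam_to_world'],'round') else d['cam_to_world'],d.keys())
E
```

```text
pics
0.0 [ 0.17175151 -0.60031412  0.26290109] [-0.70010142 -0.09890945  0.70039056 -0.09761139] 1.0008346041046927 0.025
scene 398.40744386577916 398.40744386577916 323.06056174423503 194.80377125448837 [[ 0.896 -0.331  0.294  0.848]
 [ 0.443  0.68  -0.584 -0.429]
 [-0.007  0.654  0.757  0.615]
 [ 0.     0.     0.     1.   ]] dict_keys(['color', 'fx', 'fy', 'cx', 'cy', 'cam_to_world'])
top 431.2758446735181 431.2758446735181 316.4376984668155 199.64915691430673 [[-0.007  0.993 -0.116  0.537]
 [-1.    -0.009 -0.017 -0.014]
 [-0.018  0.116  0.993  0.928]
 [ 0.     0.     0.     1.   ]] dict_keys(['color', 'fx', 'fy', 'cx', 'cy', 'cam_to_world'])
```

View pics/scene0.png

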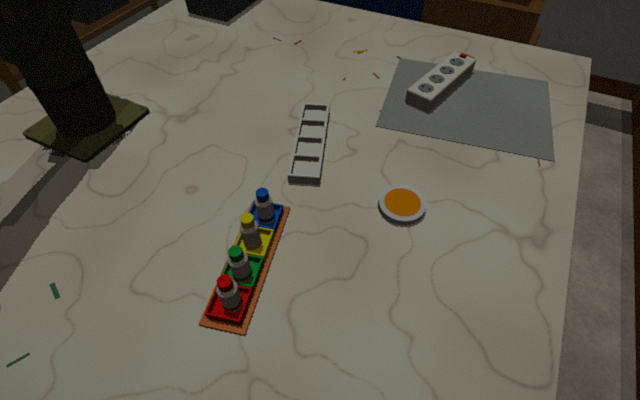

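View pics/top0.png

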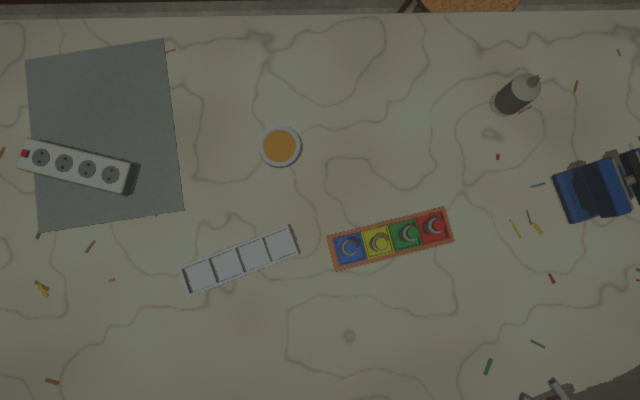

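The row from +y to −y is blue (345,245), yellow (380,240), green (408,233), red (435,227) in the top view. The white rack lies at the left, (185–298, 228–292), and the dish is at (280,146). I'll measure on enlarged crops next.

```bash
python3 - <<'E'
import cv2
a=cv2.imread('pics/top0.png')[195:305,170:330]; b=cv2.imread('pics/top0.png')[195:285,315:465]
c=cv2.imread('pics/scene0.png')[175:335,195:335]
cv2.imwrite('pics/a.png',cv2.convertScaleAbs(cv2.resize(a,None,fx=5,fy=5,interpolation=cv2.INTER_CUBIC),alpha=1.3))
cv2.imwrite('pics/b.png',cv2.convertScaleAbs(cv2.resize(b,None,fx=5,fy=5,interpolation=cv2.INTER_CUBIC),alpha=1.5))
E
cat > h.py <<'E'
import numpy as np
from plant import r
def ray(d,u,v):
    M=np.array(d['cam_to_world']); p=np.array([(u-d['cx'])/d['fx'],-(v-d['cy'])/d['fy'],-1.])
    return M[:3,3],M[:3,:3]@p
def at(d,u,v,z):
    o,k=ray(d,u,v); return o+k*(z-o[2])/k[2]
def proj(d,P):
    M=np.array(d['cam_to_world']); p=M[:3,:3].T@(np.array(P)-M[:3,3])
    return d['cx']+d['fx']*p[0]/-p[2], d['cy']-d['fy']*p[1]/-p[2]
E
```

```text
(no output)
```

View pics/a.png

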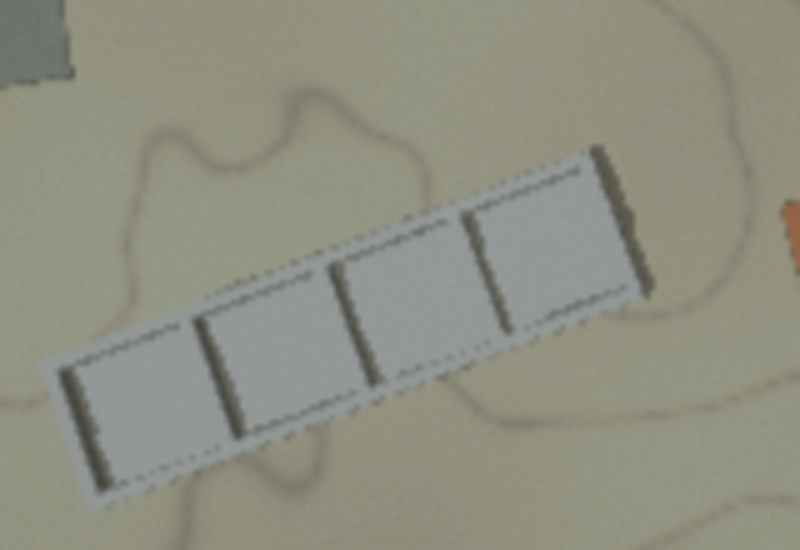

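View pics/b.png

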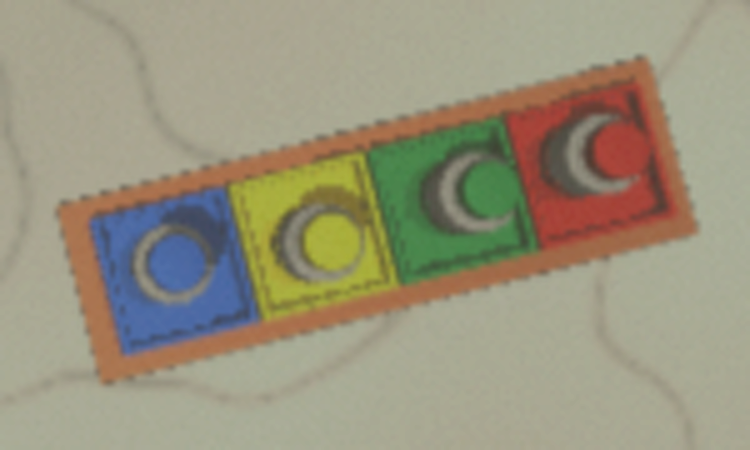

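```bash
python3 - <<'E'
from h import *
d=r.snapshot('top'); e=r.snapshot('scene')
P=[]
for x,y in [(42,362),(97,507),(640,293),(592,150)]:
    P.append(at(d,170+(x+.5)/5-.5,195+(y+.5)/5-.5,.024)[:2])
P=np.array(P); print(P.round(4), [np.linalg.norm(P[i]-P[i-1]).round(4) for i in range(4)])
print('rack c',P.mean(0))
v=(P[0]+P[1]-P[2]-P[3]); yaw=np.arctan2(-v[0],v[1]); print('yaw',yaw)
c=P.mean(0); u=v/np.linalg.norm(v)
for k in (90,30,-30,-90): print(k,(c+u*k/1000).round(4))
B={}
for n,x,y in [('b',179,263),('y',332,240),('g',490,190),('r',622,150)]:
    p=at(d,315+(x+.5)/5-.5,195+(y+.5)/5-.5,.086); B[n]=p; print(n,p.round(4),np.round(proj(e,p),1))
Q=np.array([at(d,315+x/5-.4,195+y/5-.4,.006)[:2] for x,y in [(58,203),(103,383),(697,232),(648,58)]])
print('base',Q.round(4),[np.linalg.norm(Q[i]-Q[i-1]).round(4) for i in range(4)],Q.mean(0))
w=Q[0]+Q[1]-Q[2]-Q[3]; w/=np.linalg.norm(w);print('yaw',np.arctan2(-w[0],w[1]))
for n,k in zip('bygr',(90,30,-30,-90)): print(n,(Q.mean(0)+w*k/1000).round(4))
print([np.round(proj(e,[*p,.024]),1) for p in P])
im=e['color'][...,::-1].copy()
import cv2
for p in B.values(): cv2.circle(im,tuple(int(round(t)) for t in proj(e,p)),1,(255,255,255),-1)
for p in P: cv2.circle(im,tuple(int(round(t)) for t in proj(e,[*p,.024])),1,(0,0,255),-1)
cv2.imwrite('pics/c.png',cv2.resize(im[90:340,195:345],None,fx=2.4,fy=2.4,interpolation=cv2.INTER_NEAREST))
print('petri',at(d,280,146,.016))
E
```

```text
[[0.5041 0.2915]
 [0.4447 0.2668]
 [0.5309 0.0419]
 [0.5906 0.062 ]] [np.float64(0.2453), np.float64(0.0644), np.float64(0.2409), np.float64(0.063)]
rack c [0.51758959 0.16554373]
yaw 0.3631684857137249
90 [0.4856 0.2497]
30 [0.5069 0.1936]
-30 [0.5282 0.1375]
-90 [0.5496 0.0814]
b [ 0.5421 -0.0643  0.086 ] [261.1 192.9]
y [ 0.5505 -0.1237  0.086 ] [246.4 218.6]
g [ 0.5694 -0.1853  0.086 ] [234.7 250.9]
r [ 0.5845 -0.2369  0.086 ] [223.2 281.2]
base [[ 0.5684 -0.0181]
 [ 0.4925 -0.0363]
 [ 0.5541 -0.2883]
 [ 0.6282 -0.2708]] [np.float64(0.2597), np.float64(0.078), np.float64(0.2594), np.float64(0.0762)] [ 0.56082102 -0.15336849]
yaw 0.23592747548786722
b [ 0.5398 -0.0659]
y [ 0.5538 -0.1242]
g [ 0.5678 -0.1825]
r [ 0.5819 -0.2409]
[array([329. , 105.4]), array([302.7, 104.5]), array([287.9, 175.8]), array([318.3, 178.7])]
petri [0.76133436 0.08003446 0.016     ]
```

View pics/c.png

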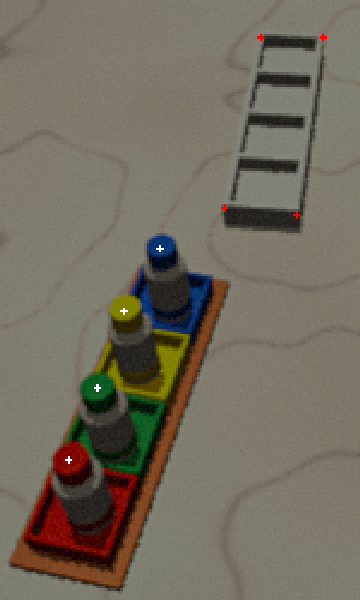

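```bash
python3 - <<'E'
from h import *
import cv2
from scipy.optimize import least_squares
from scipy.spatial.transform import Rotation as R
d=r.snapshot('top'); e=r.snapshot('scene')
S={'b':(105,128),'y':(22,35),'g':(50,80),'r':(0,5)}
guess=dict(b=(.5421,-.0643),y=(.5505,-.1237),g=(.5694,-.1853),r=(.5845,-.2369))
for n,(lo,hi) in S.items():
    c=[]
    for im,b in ((d,None),(e,None)):
        u,v=proj(im,[*guess[n],.080]); hsv=cv2.cvtColor(im['color'],cv2.COLOR_RGB2HSV)
        print(n,hsv[int(round(v)),int(round(u))],end=' ')
E
python3 - <<'E'
from h import *
from scipy.spatial.transform import Rotation as R
s=r.get_state(); M=R.from_quat(s['eef_rot']).as_matrix(); print(M.round(3))
y=M[:,1]; 
for nm,yaw in (('row',.236),('rack',.363)):
    t=np.arctan2(np.sin(yaw),np.cos(yaw)); cur=np.arctan2(y[1],y[0]); print(nm,'turn about z to jaw:',[(t-cur+k*np.pi) for k in(-1,0,1)], 'q7',s['q'][6])
E
```

```text
b [109 138 109] b [107 233 117] y [ 31 166 117] y [ 30 255 131] g [ 60 110  88] g [ 70 225  93] r [  4 168 112] r [  4 241 132] [[-0.     0.275 -0.961]
 [ 0.    -0.961 -0.275]
 [-1.    -0.001  0.   ]]
row turn about z to jaw: [np.float64(-1.6136486583522682), np.float64(1.5279439952375249), np.float64(4.669536648827318)] q7 -0.21511603922404465
rack turn about z to jaw: [np.float64(-1.4866486583522682), np.float64(1.654943995237525), np.float64(4.796536648827318)] q7 -0.21511603922404465
```

>>> play_rows(targets=[[[0,0,0.102],[0.61,0.89,0],0],[[0,0,0.102],[0.61,0.89,0],0],[[0,0,0.102],[0.61,0.89,0],0],[[0,0,0.102],[0.61,0.89,0],0],[[0,0,0.102],[0.61,0.89,0],0]], newtons=20)

```text
clock: 0.8
tool_pos: [0.2948, -0.4215, 0.2639]
eef_rot: [0.652, 0.273, -0.652, 0.273]
contact_force: [0.5, -0.0, 0.3]
opening: 1.0
```

>>> play_rows(targets=[[[0,0,0.102],[0.61,0.89,0],0],[[0,0,0.102],[0.61,0.89,0],0],[[0,0,0.102],[0.61,0.89,0],0],[[0,0,0.102],[0.61,0.89,0],0],[[0,0,0.102],[0.61,0.89,0],0]])

```text
clock: 1.3
tool_pos: [0.4168, -0.2435, 0.2639]
eef_rot: [0.562, 0.429, -0.562, 0.429]
contact_force: [1.3, 0.5, 1.0]
opening: 0.999
```

>>> play_rows(targets=[[[0,0,0.102],[0.61,0.89,0],0],[[0,0,0.102],[0.61,0.89,0],0],[[0,0,0.102],[0.61,0.89,0],0],[[0,0,0.102],[0.61,0.89,0],0],[[0,0,0.102],[0.61,0.89,0],0]])

```text
clock: 1.8
tool_pos: [0.5389, -0.0655, 0.2638]
eef_rot: [0.436, 0.556, -0.436, 0.557]
contact_force: [-0.5, 0.1, -0.8]
opening: 1.002
```

```bash
python3 - <<'E'
from h import *
import cv2
w=r.snapshot('wrist'); print(np.round(w['cam_to_world'],3),w['fx']); im=w['color'][...,::-1].copy()
for n,p in dict(b=(.5421,-.0643),y=(.5505,-.1237),g=(.5694,-.1853),r=(.5845,-.2369)).items():
    uv=proj(w,[*p,.086]); print(n,np.round(uv,1)); cv2.circle(im,tuple(int(round(t)) for t in uv),2,(255,255,255),-1)
for k in (90,30,-30,-90):
    uv=proj(w,[.5176-.3552*k/1000,.1655+.9348*k/1000,.010]); cv2.circle(im,tuple(int(round(t)) for t in uv),2,(0,0,255),-1)
cv2.imwrite('pics/w1.png',im)
s=r.get_state(); print(s['q'],s['tool_pos'])
E
```

```text
[[ 0.971 -0.228 -0.073  0.519]
 [ 0.24   0.924  0.297  0.012]
 [ 0.    -0.306  0.952  0.385]
 [ 0.     0.     0.     1.   ]] 342.14117137410096
b [325.  181.4]
y [318.4 241.8]
g [322.  299.9]
r [324.1 343.5]
[ 0.38007241  0.63138497 -0.59108162  1.79687953  0.44642432  0.84206459
 -0.16737427] [ 0.54333043 -0.05668505  0.26471023]
```

View pics/w1.png

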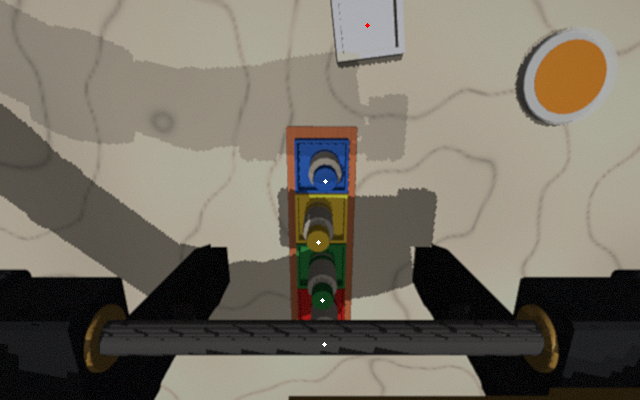

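Markers fall on the caps in the wrist view (blue 325,181; yellow 318,242; green 322,300). I'll let the arm settle before reading its pose.

>>> play_rows(targets=[[[0,0,0],[0,0,0],0],[[0,0,0],[0,0,0],0]])

```text
clock: 2.05
tool_pos: [0.5375, -0.0677, 0.2634]
eef_rot: [0.437, 0.556, -0.438, 0.556]
contact_force: [0.3, -0.4, -0.1]
opening: 1.0
```

```bash
cat >> h.py <<'E'
from scipy.spatial.transform import Rotation as R
def st():
    s=r.get_state(); M=R.from_quat(s['eef_rot']).as_matrix(); y=M[:,1]
    print(s['clock'],np.round(s['tool_pos'],4),'jaw yaw',round((np.arctan2(y[1],y[0])+np.pi/2)%np.pi-np.pi/2,4),'down',M[:,0].round(3),'open',round(s['opening'],3),np.round(s['contact_force'],1))
E
python3 -c "from h import *;st()"
```

```text
2.05 [ 0.5375 -0.0677  0.2634] jaw yaw 0.237 down [-0.001 -0.001 -1.   ] open 1.0 [ 0.3 -0.4 -0.1]
```

>>> play_rows(targets=[[[0,0,0],[0.11,0.08,-0.9],0],[[0,0,0],[0,0,-1],0],[[0,0,0],[0,0,-1],0],[[0,0,0],[0,0,-1],0],[[0,0,0],[0,0,-0.7],0]])

```text
clock: 2.55
tool_pos: [0.5405, -0.0663, 0.0775]
eef_rot: [0.437, 0.556, -0.439, 0.555]
contact_force: [0.6, -1.1, 1.3]
opening: 0.997
```

>>> play_rows(targets=[[[0,0,0],[0,0,-0.4],0],[[0,0,0],[0,0,-0.13],0],[[0,0,0],[0,0,0],255],[[0,0,0],[0,0,0],255],[[0,0,0],[0,0,0],255]])

```text
clock: 3.05
tool_pos: [0.5431, -0.0641, 0.0597]
eef_rot: [0.438, 0.555, -0.437, 0.556]
contact_force: [-0.6, -0.6, -0.9]
opening: 0.748
```

>>> play_rows(targets=[[[0,0,0],[0,0,0],255],[[0,0,0],[0,0,0],255]])

```text
clock: 3.25
tool_pos: [0.5428, -0.0638, 0.0591]
eef_rot: [0.437, 0.555, -0.437, 0.556]
contact_force: [0.4, -0.3, 0.6]
opening: 0.571
```

```bash
python3 -c "
from h import *;import cv2
st()
cv2.imwrite('pics/w2.png',r.snapshot('wrist')['color'][...,::-1])"
```

```text
3.25 [ 0.5428 -0.0638  0.0591] jaw yaw 0.2379 down [ 0.001 -0.    -1.   ] open 0.571 [ 0.4 -0.3  0.6]
```

View pics/w2.png

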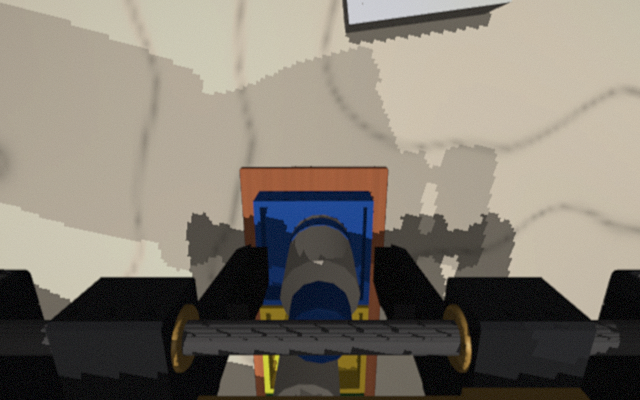

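The jaws straddle the blue bottle and are still closing. The bottle is between them, at column ~320.

>>> play_rows(targets=[[[0,0,0],[0,0,0],255],[[0,0,0],[0,0,0],255],[[0,0,0],[0,0,0],255],[[0,0,0],[0,0,0],255]])

```text
clock: 3.7
tool_pos: [0.5424, -0.0637, 0.0586]
eef_rot: [0.437, 0.556, -0.437, 0.556]
contact_force: [-0.7, -0.1, 2.5]
opening: 0.36
```

```bash
python3 -c "
from h import *
st()"
```

```text
3.7 [ 0.5424 -0.0637  0.0586] jaw yaw 0.2381 down [ 0. -0. -1.] open 0.36 [-0.7 -0.1  2.5]
```

>>> play_rows(targets=[[[0,0,0],[0,0,0.4],255],[[0,0,0],[0,0,0.8],255],[[0,0,0],[0,0,0.8],255],[[0,0,0],[0,0,0.6],255],[[0,0,0.02],[0.03,0.6,0],255]])

```text
clock: 4.2
tool_pos: [0.545, -0.0436, 0.1651]
eef_rot: [0.433, 0.557, -0.433, 0.561]
contact_force: [0.6, -0.0, -1.8]
opening: 0.354
```

>>> play_rows(targets=[[[0,0,0.03],[0.03,0.8,0],255],[[0,0,0.03],[0.04,0.9,0],255],[[0,0,0.03],[0.04,0.8,0],255],[[0,0,0.015],[0.04,0.53,0],255],[[0,0,0],[0,0,0],255]])

```text
clock: 4.7
tool_pos: [0.5495, 0.0862, 0.1627]
eef_rot: [0.401, 0.584, -0.398, 0.583]
contact_force: [-0.1, -0.5, -0.7]
opening: 0.356
```

>>> play_rows(targets=[[[0,0,0],[0,0,0],255]])

```text
clock: 4.8
tool_pos: [0.5493, 0.0808, 0.1622]
eef_rot: [0.401, 0.582, -0.402, 0.582]
contact_force: [-0.1, -0.6, -1.1]
opening: 0.359
```

```bash
python3 - <<'E'
from h import *
import cv2
st()
w=r.snapshot('wrist'); im=w['color'][...,::-1].copy()
for k in (90,30,-30,-90):
  for a,b in ((27,27),(27,-27),(-27,27),(-27,-27)):
    x=a/1000;y=(k+b)/1000;c,s=np.cos(.363),np.sin(.363)
    uv=proj(w,[.5176+c*x-s*y,.1655+s*x+c*y,.024]); cv2.circle(im,tuple(int(round(t)) for t in uv),2,(0,0,255),-1)
cv2.imwrite('pics/w3.png',im)
E
```

```text
4.8 [0.5493 0.0808 0.1622] jaw yaw 0.3632 down [-0.001 -0.001 -1.   ] open 0.359 [-0.1 -0.6 -1.1]
```

View pics/w3.png

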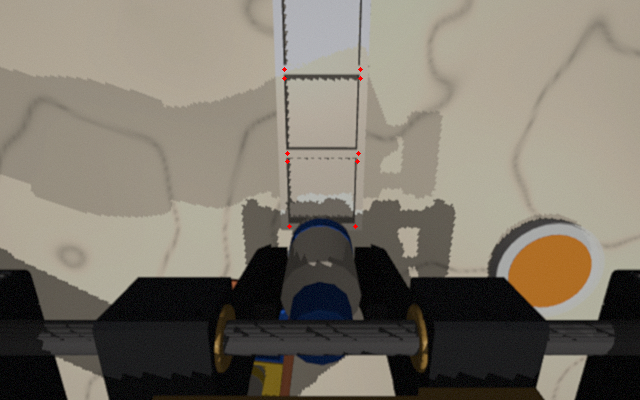

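Markers sit on the bay corners to within about 3 px (2–3 mm), well inside the tolerance. Lowering.

>>> play_rows(targets=[[[0,0,0],[0,0.04,-0.6],255],[[0,0,0],[0,0,-0.8],255],[[0,0,0],[0,0,-0.7],255],[[0,0,0],[0,0,-0.35],255],[[0,0,0],[0,0,-0.1],255]])

```text
clock: 5.35
tool_pos: [0.5489, 0.0814, 0.0592]
eef_rot: [0.401, 0.582, -0.403, 0.581]
contact_force: [0.4, 0.9, -0.5]
opening: 0.353
```

>>> play_rows(targets=[[[0,0,0],[0,0,0],255],[[0,0,0],[0,0,0],255]])

```text
clock: 5.55
tool_pos: [0.5504, 0.083, 0.0616]
eef_rot: [0.402, 0.581, -0.401, 0.582]
contact_force: [0.3, 0.3, -1.1]
opening: 0.356
```

>>> play_rows(targets=[[[0,0,0],[0,0,-0.04],255],[[0,0,0],[0,0,0],255],[[0,0,0],[0,0,0],255]])

```text
clock: 5.85
tool_pos: [0.5499, 0.0831, 0.0594]
eef_rot: [0.402, 0.582, -0.401, 0.582]
contact_force: [0.8, -0.1, -1.5]
opening: 0.357
```

```bash
python3 -c "
from h import *
st()"
```

```text
5.85 [0.5499 0.0831 0.0594] jaw yaw 0.363 down [ 0.001  0.    -1.   ] open 0.357 [ 0.8 -0.1 -1.5]
```

Now I'll open, wait, and rise.

>>> play_rows(targets=[[[0,0,0],[0,0,-0.02],255],[[0,0,0],[0,0,0],0],[[0,0,0],[0,0,0],0],[[0,0,0],[0,0,0],0],[[0,0,0],[0,0,0],0]])

```text
clock: 6.35
tool_pos: [0.5496, 0.0831, 0.0581]
eef_rot: [0.402, 0.582, -0.402, 0.582]
contact_force: [0.1, -0.1, -0.4]
opening: 0.693
```

>>> play_rows(targets=[[[0,0,0],[0,0,0],0],[[0,0,0],[0,0,0.3],0],[[0,0,0],[0,0,0.8],0],[[0,0,0],[0,0,0.9],0],[[0,0,0],[0,0,0.6],0]])

```text
clock: 6.85
tool_pos: [0.5501, 0.0834, 0.165]
eef_rot: [0.402, 0.582, -0.401, 0.583]
contact_force: [-0.1, 0.2, 0.5]
opening: 0.999
```

```bash
python3 - <<'E'
from h import *
import cv2
st()
for n in ('scene','top'):
    cv2.imwrite(f'pics/{n}1.png',r.snapshot(n)['color'][...,::-1])
E
```

```text
6.85 [0.5501 0.0834 0.165 ] jaw yaw 0.3632 down [ 0.002  0.001 -1.   ] open 0.999 [-0.1  0.2  0.5]
```

View pics/scene1.png

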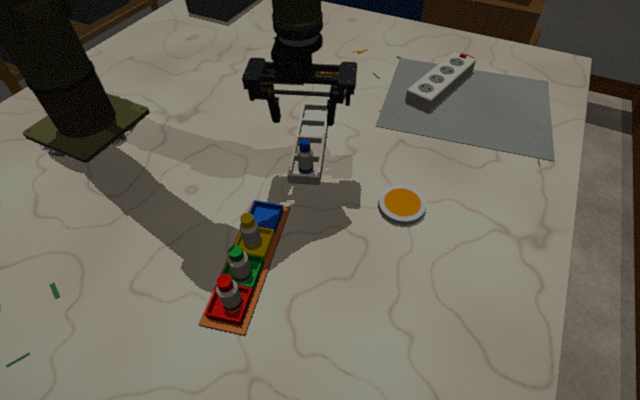

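Blue stands upright in the −90 bay at pixel (306,155), and the dish at (402,205) has not moved. Next is yellow.

>>> play_rows(targets=[[[0,0,-0.018],[0,-0.5,0],0],[[0,0,-0.018],[0,-0.9,0],0],[[0,0,-0.018],[0,-1,0],0],[[0,0,-0.018],[0.02,-1,0],0],[[0,0,-0.018],[0,-0.9,0],0]])

```text
clock: 7.45
tool_pos: [0.5497, -0.0911, 0.1617]
eef_rot: [0.427, 0.563, -0.428, 0.563]
contact_force: [0.7, -0.3, -0.1]
opening: 1.003
```

>>> play_rows(targets=[[[0,0,-0.018],[0,-0.6,0],0],[[0,0,-0.018],[0,-0.27,0],0],[[0,0,0],[0,0,0],0],[[0,0,0],[0,0,0],0]])

```text
clock: 7.85
tool_pos: [0.5505, -0.1218, 0.1621]
eef_rot: [0.437, 0.556, -0.436, 0.556]
contact_force: [0.3, -0.6, -0.5]
opening: 0.998
```

```bash
python3 -c "
from h import *
st()"
```

```text
7.85 [ 0.5505 -0.1218  0.1621] jaw yaw 0.2392 down [ 0.     0.002 -1.   ] open 0.998 [ 0.3 -0.6 -0.5]
```

>>> play_rows(targets=[[[0,0,0],[0,-0.04,-0.6],0],[[0,0,0],[0,0,-0.9],0],[[0,0,0],[0,0,-0.7],0],[[0,0,0],[0,0,-0.3],60],[[0,0,0],[0,0,-0.08],120]])

```text
clock: 8.35
tool_pos: [0.55, -0.1233, 0.058]
eef_rot: [0.437, 0.557, -0.437, 0.555]
contact_force: [-0.6, -0.3, -2.1]
opening: 0.846
```

>>> play_rows(targets=[[[0,0,0],[0,0,0],255],[[0,0,0],[0,0,0],255],[[0,0,0],[0,0,0],255],[[0,0,0],[0,0,0],255],[[0,0,0],[0,0,0],255]])

```text
clock: 8.85
tool_pos: [0.5507, -0.1255, 0.0595]
eef_rot: [0.438, 0.555, -0.437, 0.556]
contact_force: [-0.2, -0.5, 0.8]
opening: 0.387
```

>>> play_rows(targets=[[[0,0,0],[0,0,0],255],[[0,0,0],[0,0,0],255],[[0,0,0],[0,0,0],255]])

```text
clock: 9.15
tool_pos: [0.5507, -0.1254, 0.0593]
eef_rot: [0.437, 0.555, -0.437, 0.556]
contact_force: [-0.9, -0.1, 5.6]
opening: 0.354
```

```bash
python3 -c "
from h import *;import cv2
st()
cv2.imwrite('pics/w4.png',r.snapshot('wrist')['color'][...,::-1])"
```

```text
9.15 [ 0.5507 -0.1254  0.0593] jaw yaw 0.2368 down [ 0.001 -0.    -1.   ] open 0.354 [-0.9 -0.1  5.6]
```

View pics/w4.png

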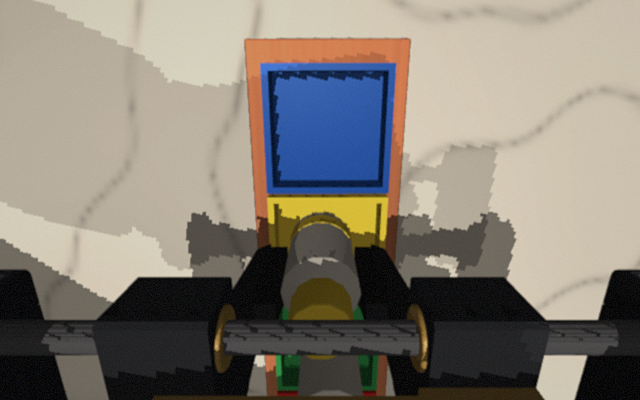

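Yellow is gripped, with its cap at (320,300) between the pads. Lifting and carrying it to bay −30.

>>> play_rows(targets=[[[0,0,0],[0,0,0.4],255],[[0,0,0],[0,0,0.9],255],[[0,0,0],[0,0,0.9],255],[[0,0,0],[0,0,0.6],255],[[0,0,0.01],[-0.05,0.5,0],255]])

```text
clock: 9.7
tool_pos: [0.5502, -0.1085, 0.1735]
eef_rot: [0.437, 0.554, -0.436, 0.559]
contact_force: [0.1, 0.5, -1.8]
opening: 0.358
```

>>> play_rows(targets=[[[0,0,0.02],[-0.08,0.9,0],255],[[0,0,0.02],[-0.08,1,0],255],[[0,0,0.02],[-0.09,1,0],255],[[0,0,0.02],[-0.09,1,0],255],[[0,0,0.02],[-0.09,1,0],255]])

```text
clock: 10.2
tool_pos: [0.5306, 0.0921, 0.1705]
eef_rot: [0.406, 0.579, -0.406, 0.579]
contact_force: [0.9, 0.3, -1.2]
opening: 0.352
```

>>> play_rows(targets=[[[0,0,0.016],[-0.08,0.7,0],255],[[0,0,0],[0,0.4,0],255],[[0,0,0],[0,0.07,0],255],[[0,0,0],[0,0,0],255],[[0,0,0],[0,0,0],255]])

```text
clock: 10.7
tool_pos: [0.5283, 0.135, 0.1706]
eef_rot: [0.402, 0.581, -0.403, 0.582]
contact_force: [-0.5, 0.4, -0.7]
opening: 0.357
```

```bash
python3 - <<'E'
from h import *
import cv2
st()
w=r.snapshot('wrist'); im=w['color'][...,::-1].copy()
for k in (90,30,-30,-90):
  for a,b in ((27,27),(27,-27),(-27,27),(-27,-27)):
    x=a/1000;y=(k+b)/1000;c,s=np.cos(.363),np.sin(.363)
    uv=proj(w,[.5176+c*x-s*y,.1655+s*x+c*y,.024]); cv2.circle(im,tuple(int(round(t)) for t in uv),2,(0,0,255),-1)
cv2.imwrite('pics/w5.png',im)
E
```

```text
10.7 [0.5283 0.135  0.1706] jaw yaw 0.3598 down [-0.001 -0.002 -1.   ] open 0.357 [-0.5  0.4 -0.7]
```

View pics/w5.png

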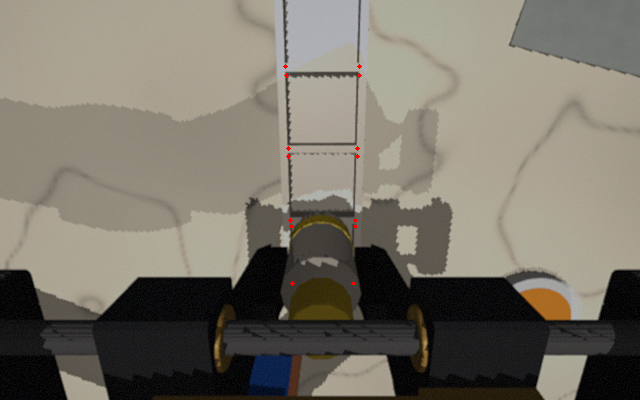

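The rack lies about 4 px (3 mm) further along +y than my model. I'll correct by +4 mm and lower.

>>> play_rows(targets=[[[0,0,0],[0,0.1,-0.6],255],[[0,0,0],[0,0,-0.9],255],[[0,0,0],[0,0,-0.8],255],[[0,0,0],[0,0,-0.35],255],[[0,0,0],[0,0,-0.12],255]])

```text
clock: 11.25
tool_pos: [0.5269, 0.1392, 0.059]
eef_rot: [0.4, 0.582, -0.404, 0.581]
contact_force: [-7.9, -3.6, 29.0]
opening: 0.355
```

>>> play_rows(targets=[[[0,0,0],[0,0,0],255],[[0,0,0],[0,0,0],255],[[0,0,0],[0,0,0],255]])

```text
clock: 11.55
tool_pos: [0.5287, 0.1411, 0.0607]
eef_rot: [0.402, 0.582, -0.401, 0.582]
contact_force: [0.1, 0.4, -0.7]
opening: 0.355
```

```bash
python3 -c "
from h import *
st()"
```

```text
11.55 [0.5287 0.1411 0.0607] jaw yaw 0.3619 down [ 0.001  0.    -1.   ] open 0.355 [ 0.1  0.4 -0.7]
```

>>> play_rows(targets=[[[0,0,0],[0,0,-0.02],255],[[0,0,0],[0,0,0],0],[[0,0,0],[0,0,0],0],[[0,0,0],[0,0,0],0],[[0,0,0],[0,0,0],0]])

```text
clock: 12.05
tool_pos: [0.5281, 0.1416, 0.0594]
eef_rot: [0.402, 0.582, -0.401, 0.582]
contact_force: [1.1, 0.4, 0.3]
opening: 0.698
```

>>> play_rows(targets=[[[0,0,0],[0,0,0],0],[[0,0,0],[0,0,0.3],0],[[0,0,0],[0,0,0.8],0],[[0,0,0],[0,0,0.9],0],[[0,0,0],[0,0,0.6],0]])

```text
clock: 12.55
tool_pos: [0.5285, 0.1419, 0.1662]
eef_rot: [0.402, 0.582, -0.401, 0.582]
contact_force: [0.8, 0.6, 0.3]
opening: 1.002
```

```bash
python3 - <<'E'
from h import *
import cv2
st()
im=r.snapshot('scene')['color'][...,::-1]
cv2.imwrite('pics/scene2.png',cv2.resize(im[80:340,190:440],None,fx=2,fy=2,interpolation=cv2.INTER_CUBIC))
E
```

```text
12.55 [0.5285 0.1419 0.1662] jaw yaw 0.3632 down [ 0.002  0.001 -1.   ] open 1.002 [0.8 0.6 0.3]
```

View pics/scene2.png

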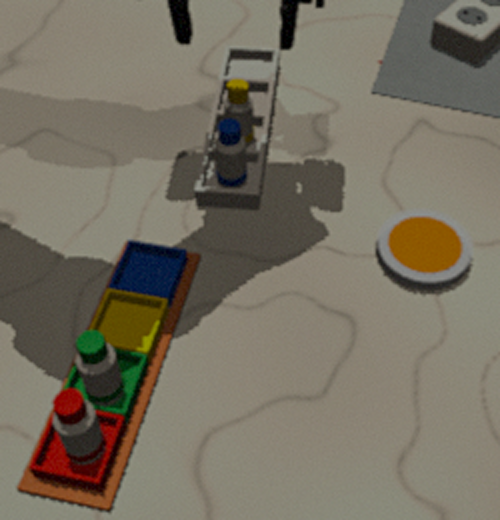

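Blue and yellow stand upright in their bays (crop (230,150) and (240,110)). Now green.

>>> play_rows(targets=[[[0,0,-0.012],[0.1,-0.5,0],0],[[0,0,-0.012],[0.1,-0.8,0],0],[[0,0,-0.013],[0.1,-0.9,0],0],[[0,0,-0.013],[0.1,-0.9,0],0],[[0,0,-0.013],[0.1,-0.9,0],0]])

```text
clock: 13.1
tool_pos: [0.548, -0.0199, 0.164]
eef_rot: [0.42, 0.569, -0.42, 0.569]
contact_force: [0.8, -0.7, -0.2]
opening: 0.997
```

>>> play_rows(targets=[[[0,0,-0.013],[0.1,-0.9,0],0],[[0,0,-0.013],[0.1,-0.9,0],0],[[0,0,-0.013],[0.1,-0.9,0],0],[[0,0,-0.012],[0.1,-0.8,0],0],[[0,0,-0.012],[0.1,-0.5,0],0]])

```text
clock: 13.6
tool_pos: [0.5674, -0.1822, 0.1637]
eef_rot: [0.438, 0.554, -0.439, 0.555]
contact_force: [0.5, -0.0, 1.0]
opening: 1.003
```

>>> play_rows(targets=[[[0,0,0],[0.03,-0.17,0],0],[[0,0,0],[0,0,0],0],[[0,0,0],[0,0,0],0]])

```text
clock: 13.9
tool_pos: [0.5692, -0.1834, 0.1636]
eef_rot: [0.437, 0.556, -0.436, 0.556]
contact_force: [-0.3, 0.7, -0.3]
opening: 1.002
```

```bash
python3 -c "
from h import *
st()"
```

```text
13.9 [ 0.5692 -0.1834  0.1636] jaw yaw 0.2392 down [ 0.     0.001 -1.   ] open 1.002 [-0.3  0.7 -0.3]
```

>>> play_rows(targets=[[[0,0,0],[0,-0.05,-0.6],0],[[0,0,0],[0,0,-0.9],0],[[0,0,0],[0,0,-0.7],0],[[0,0,0],[0,0,-0.3],60],[[0,0,0],[0,0,-0.08],120]])

```text
clock: 14.4
tool_pos: [0.5687, -0.1855, 0.0592]
eef_rot: [0.437, 0.557, -0.437, 0.555]
contact_force: [-0.7, 1.1, 0.0]
opening: 0.844
```

>>> play_rows(targets=[[[0,0,0],[0,0,0],255],[[0,0,0],[0,0,0],255],[[0,0,0],[0,0,0],255],[[0,0,0],[0,0,0],255],[[0,0,0],[0,0,0],255]])

```text
clock: 14.9
tool_pos: [0.5695, -0.1875, 0.0607]
eef_rot: [0.438, 0.555, -0.437, 0.556]
contact_force: [0.1, 0.4, 0.2]
opening: 0.39
```

>>> play_rows(targets=[[[0,0,0],[0,0,0],255],[[0,0,0],[0,0,0],255],[[0,0,0],[0,0,0],255]])

```text
clock: 15.2
tool_pos: [0.5695, -0.1874, 0.0606]
eef_rot: [0.438, 0.555, -0.437, 0.556]
contact_force: [-0.5, -0.2, 4.5]
opening: 0.352
```

```bash
python3 -c "
from h import *;import cv2
st()
cv2.imwrite('pics/w6.png',r.snapshot('wrist')['color'][...,::-1])"
```

```text
15.2 [ 0.5695 -0.1874  0.0606] jaw yaw 0.2369 down [ 0.001 -0.    -1.   ] open 0.352 [-0.5 -0.2  4.5]
```

View pics/w6.png

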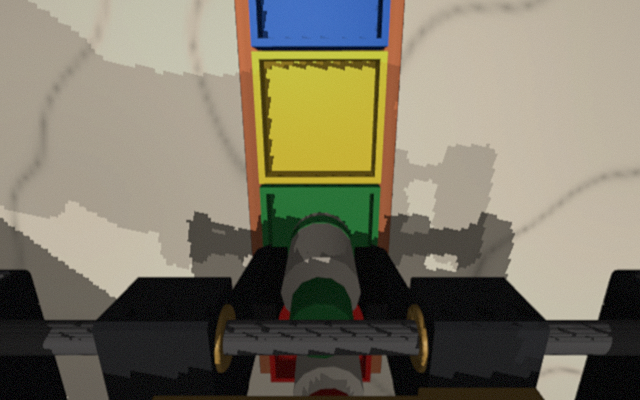

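Green is gripped, with its cap at (320,298). Carrying it to bay +30.

>>> play_rows(targets=[[[0,0,0],[0,0,0.4],255],[[0,0,0],[0,0,0.9],255],[[0,0,0],[0,0,0.9],255],[[0,0,0],[0,0,0.6],255],[[0,0,0.01],[-0.1,0.5,0],255]])

```text
clock: 15.75
tool_pos: [0.5673, -0.1706, 0.176]
eef_rot: [0.437, 0.554, -0.435, 0.559]
contact_force: [-0.3, 1.1, -1.1]
opening: 0.357
```

>>> play_rows(targets=[[[0,0,0.012],[-0.14,0.8,0],255],[[0,0,0.012],[-0.15,0.9,0],255],[[0,0,0.012],[-0.15,0.9,0],255],[[0,0,0.012],[-0.15,0.9,0],255],[[0,0,0.012],[-0.15,0.9,0],255]])

```text
clock: 16.25
tool_pos: [0.535, 0.0101, 0.1727]
eef_rot: [0.418, 0.571, -0.417, 0.571]
contact_force: [0.0, 0.5, -0.1]
opening: 0.356
```

>>> play_rows(targets=[[[0,0,0.012],[-0.15,0.9,0],255],[[0,0,0.012],[-0.15,0.9,0],255],[[0,0,0.012],[-0.15,0.9,0],255],[[0,0,0.012],[-0.15,0.9,0],255],[[0,0,0.008],[-0.1,0.6,0],255]])

```text
clock: 16.75
tool_pos: [0.5066, 0.1801, 0.1729]
eef_rot: [0.401, 0.583, -0.4, 0.582]
contact_force: [-0.5, -0.8, -1.2]
opening: 0.357
```

>>> play_rows(targets=[[[0,0,0],[-0.05,0.36,0],255],[[0,0,0],[0,0.1,0],255],[[0,0,0],[0,0,0],255],[[0,0,0],[0,0,0],255]])

```text
clock: 17.15
tool_pos: [0.506, 0.193, 0.172]
eef_rot: [0.402, 0.581, -0.403, 0.582]
contact_force: [0.4, -0.0, -1.4]
opening: 0.355
```

```bash
cat > wv.py <<'E'
from h import *
import cv2,sys
st()
w=r.snapshot('wrist'); im=w['color'][...,::-1].copy()
for k in (90,30,-30,-90):
  for a,b in ((27,27),(27,-27),(-27,27),(-27,-27)):
    x=a/1000;y=(k+b)/1000;c,s=np.cos(.363),np.sin(.363)
    uv=proj(w,[.5166+c*x-s*y,.1683+s*x+c*y,.024]); cv2.circle(im,tuple(int(round(t)) for t in uv),2,(0,0,255),-1)
cv2.imwrite(sys.argv[1],im)
E
python3 wv.py pics/w7.png
```

```text
17.15 [0.506 0.193 0.172] jaw yaw 0.3605 down [-0.    -0.002 -1.   ] open 0.355 [ 0.4 -0.  -1.4]
```

View pics/w7.png

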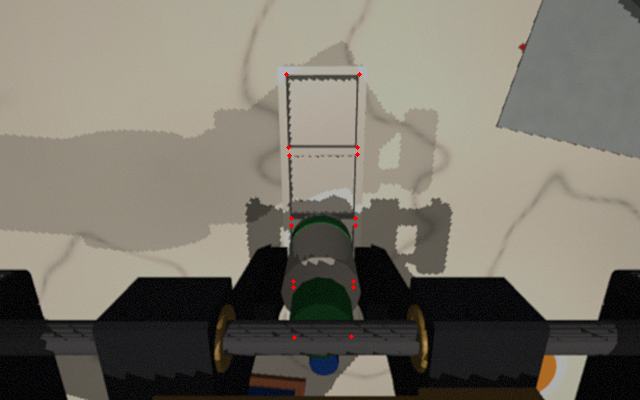

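The shifted rack model now matches. Lowering.

>>> play_rows(targets=[[[0,0,0],[0,0.04,-0.6],255],[[0,0,0],[0,0,-0.9],255],[[0,0,0],[0,0,-0.7],255],[[0,0,0],[0,0,-0.35],255],[[0,0,0],[0,0,-0.12],255]])

```text
clock: 17.7
tool_pos: [0.5051, 0.1948, 0.0637]
eef_rot: [0.401, 0.582, -0.403, 0.581]
contact_force: [0.3, -0.2, -0.5]
opening: 0.354
```

>>> play_rows(targets=[[[0,0,0],[0,0,-0.06],255],[[0,0,0],[0,0,0],255],[[0,0,0],[0,0,0],255]])

```text
clock: 18.0
tool_pos: [0.5063, 0.1967, 0.0638]
eef_rot: [0.402, 0.582, -0.401, 0.582]
contact_force: [-0.5, -0.4, 0.2]
opening: 0.355
```

```bash
python3 -c "
from h import *
st()"
```

```text
18.0 [0.5063 0.1967 0.0638] jaw yaw 0.3624 down [ 0.001  0.001 -1.   ] open 0.355 [-0.5 -0.4  0.2]
```

>>> play_rows(targets=[[[0,0,0],[0,0,-0.05],255],[[0,0,0],[0,0,0],255],[[0,0,0],[0,0,0],255]])

```text
clock: 18.3
tool_pos: [0.5057, 0.1967, 0.0612]
eef_rot: [0.402, 0.582, -0.401, 0.582]
contact_force: [-0.0, -0.7, -0.4]
opening: 0.359
```

>>> play_rows(targets=[[[0,0,0],[0,0,-0.02],255],[[0,0,0],[0,0,0],0],[[0,0,0],[0,0,0],0],[[0,0,0],[0,0,0],0],[[0,0,0],[0,0,0],0]])

```text
clock: 18.8
tool_pos: [0.5056, 0.1967, 0.0601]
eef_rot: [0.402, 0.582, -0.402, 0.582]
contact_force: [0.1, 0.2, -0.8]
opening: 0.698
```

>>> play_rows(targets=[[[0,0,0],[0,0,0],0],[[0,0,0],[0,0,0.3],0],[[0,0,0],[0,0,0.8],0],[[0,0,0],[0,0,0.9],0],[[0,0,0],[0,0,0.6],0]])

```text
clock: 19.3
tool_pos: [0.506, 0.1971, 0.167]
eef_rot: [0.402, 0.582, -0.401, 0.582]
contact_force: [0.1, 0.2, 0.5]
opening: 1.003
```

```bash
python3 - <<'E'
from h import *
import cv2
st()
im=r.snapshot('scene')['color'][...,::-1]
cv2.imwrite('pics/scene3.png',cv2.resize(im[80:340,190:440],None,fx=2,fy=2,interpolation=cv2.INTER_CUBIC))
E
```

```text
19.3 [0.506  0.1971 0.167 ] jaw yaw 0.3632 down [ 0.002  0.001 -1.   ] open 1.003 [0.1 0.2 0.5]
```

View pics/scene3.png

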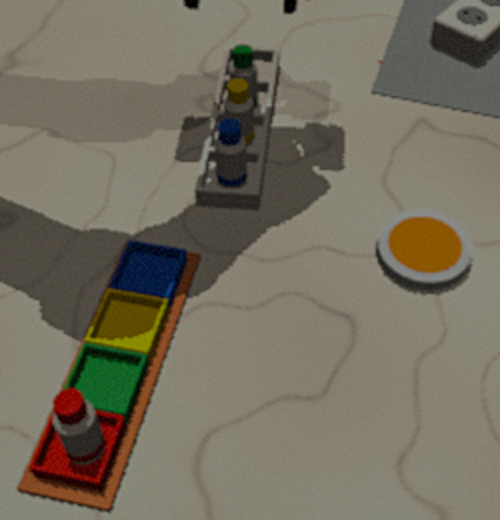

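Three bottles stand in place. Now red.

>>> play_rows(targets=[[[0,0,-0.009],[0.14,-0.5,0],0],[[0,0,-0.009],[0.14,-0.8,0],0],[[0,0,-0.01],[0.14,-0.9,0],0],[[0,0,-0.01],[0.14,-0.9,0],0],[[0,0,-0.01],[0.14,-0.9,0],0]])

```text
clock: 19.85
tool_pos: [0.5337, 0.0353, 0.1648]
eef_rot: [0.415, 0.572, -0.415, 0.572]
contact_force: [0.8, -0.1, -0.6]
opening: 0.999
```

>>> play_rows(targets=[[[0,0,-0.01],[0.14,-0.9,0],0],[[0,0,-0.01],[0.14,-0.9,0],0],[[0,0,-0.01],[0.14,-0.9,0],0],[[0,0,-0.01],[0.14,-0.9,0],0],[[0,0,-0.01],[0.14,-0.9,0],0]])

```text
clock: 20.35
tool_pos: [0.5616, -0.1449, 0.1648]
eef_rot: [0.43, 0.561, -0.43, 0.562]
contact_force: [0.5, 0.3, 0.3]
opening: 0.998
```

>>> play_rows(targets=[[[0,0,-0.01],[0.14,-0.9,0],0],[[0,0,-0.009],[0.14,-0.8,0],0],[[0,0,-0.009],[0.14,-0.5,0],0],[[0,0,0],[0.14,-0.14,0],0],[[0,0,0],[0,0,0],0]])

```text
clock: 20.85
tool_pos: [0.5846, -0.237, 0.1645]
eef_rot: [0.438, 0.555, -0.437, 0.556]
contact_force: [0.4, 0.6, -0.1]
opening: 1.0
```

>>> play_rows(targets=[[[0,0,0],[0,0,0],0]])

```text
clock: 20.95
tool_pos: [0.5842, -0.2347, 0.1644]
eef_rot: [0.437, 0.556, -0.436, 0.556]
contact_force: [-0.0, -0.7, -0.6]
opening: 0.997
```

```bash
python3 -c "
from h import *
st()"
```

```text
20.95 [ 0.5842 -0.2347  0.1644] jaw yaw 0.2395 down [ 0.     0.002 -1.   ] open 0.997 [-0.  -0.7 -0.6]
```

>>> play_rows(targets=[[[0,0,0],[0,-0.02,-0.6],0],[[0,0,0],[0,0,-0.9],0],[[0,0,0],[0,0,-0.7],0],[[0,0,0],[0,0,-0.32],60],[[0,0,0],[0,0,-0.1],120]])

```text
clock: 21.45
tool_pos: [0.5834, -0.2359, 0.0583]
eef_rot: [0.437, 0.557, -0.437, 0.555]
contact_force: [0.9, -0.3, 1.1]
opening: 0.839
```

>>> play_rows(targets=[[[0,0,0],[0,0,0],255],[[0,0,0],[0,0,0],255],[[0,0,0],[0,0,0],255],[[0,0,0],[0,0,0],255],[[0,0,0],[0,0,0],255]])

```text
clock: 21.95
tool_pos: [0.5843, -0.2379, 0.06]
eef_rot: [0.438, 0.555, -0.437, 0.556]
contact_force: [0.9, 0.3, 0.2]
opening: 0.388
```

>>> play_rows(targets=[[[0,0,0],[0,0,0],255],[[0,0,0],[0,0,0],255],[[0,0,0],[0,0,0],255]])

```text
clock: 22.25
tool_pos: [0.5843, -0.2379, 0.0598]
eef_rot: [0.437, 0.555, -0.437, 0.556]
contact_force: [-0.7, 0.4, 4.3]
opening: 0.354
```

```bash
python3 wv.py pics/w8.png
```

```text
22.25 [ 0.5843 -0.2379  0.0598] jaw yaw 0.2369 down [ 0.001 -0.    -1.   ] open 0.354 [-0.7  0.4  4.3]
```

View pics/w8.png

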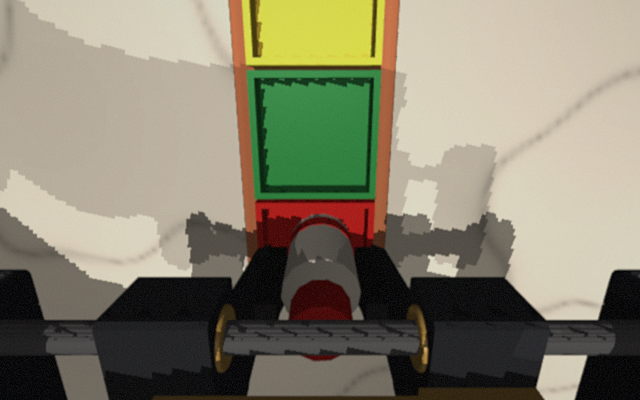

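Red is gripped, with its cap at (320,300). Carrying it to bay +90.

>>> play_rows(targets=[[[0,0,0],[0,0,0.4],255],[[0,0,0],[0,0,0.9],255],[[0,0,0],[0,0,0.9],255],[[0,0,0],[0,0,0.6],255],[[0,0,0.009],[-0.1,0.5,0],255]])

```text
clock: 22.8
tool_pos: [0.5821, -0.2212, 0.1755]
eef_rot: [0.437, 0.554, -0.436, 0.559]
contact_force: [0.5, 0.1, -1.6]
opening: 0.358
```

>>> play_rows(targets=[[[0,0,0.009],[-0.17,0.8,0],255],[[0,0,0.009],[-0.17,0.9,0],255],[[0,0,0.009],[-0.17,0.9,0],255],[[0,0,0.009],[-0.18,0.9,0],255],[[0,0,0.009],[-0.18,0.9,0],255]])

```text
clock: 23.3
tool_pos: [0.5446, -0.0403, 0.172]
eef_rot: [0.422, 0.567, -0.422, 0.567]
contact_force: [0.5, 0.0, -0.7]
opening: 0.356
```

>>> play_rows(targets=[[[0,0,0.009],[-0.18,0.9,0],255],[[0,0,0.009],[-0.18,0.9,0],255],[[0,0,0.009],[-0.18,0.9,0],255],[[0,0,0.009],[-0.18,0.9,0],255],[[0,0,0.009],[-0.18,0.9,0],255]])

```text
clock: 23.8
tool_pos: [0.5086, 0.1397, 0.172]
eef_rot: [0.409, 0.577, -0.409, 0.577]
contact_force: [0.4, 0.1, -2.2]
opening: 0.356
```

>>> play_rows(targets=[[[0,0,0.009],[-0.18,0.9,0],255],[[0,0,0.009],[-0.18,0.9,0],255],[[0,0,0.009],[-0.14,0.6,0],255],[[0,0,0],[-0.1,0.35,0],255],[[0,0,0],[0,0.08,0],255]])

```text
clock: 24.3
tool_pos: [0.4844, 0.2533, 0.1718]
eef_rot: [0.401, 0.583, -0.4, 0.582]
contact_force: [0.6, -0.5, -0.8]
opening: 0.357
```

>>> play_rows(targets=[[[0,0,0],[0,0,0],255],[[0,0,0],[0,0,0],255]])

```text
clock: 24.5
tool_pos: [0.4858, 0.2493, 0.1712]
eef_rot: [0.402, 0.581, -0.403, 0.582]
contact_force: [-0.5, -1.0, -1.9]
opening: 0.358
```

```bash
python3 wv.py pics/w9.png
```

```text
24.5 [0.4858 0.2493 0.1712] jaw yaw 0.3604 down [-0.    -0.002 -1.   ] open 0.358 [-0.5 -1.  -1.9]
```

View pics/w9.png

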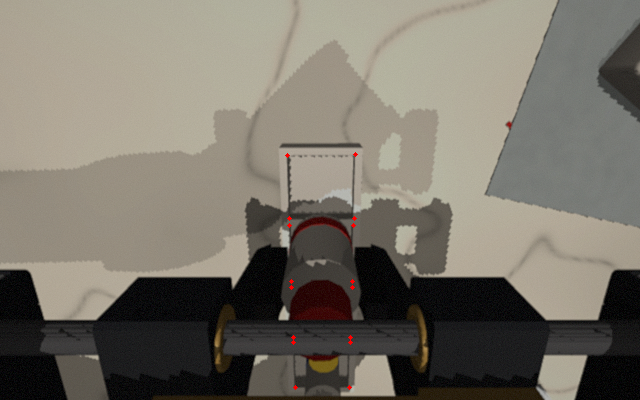

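Aligned. Lowering from 0.171 to about 0.060.

>>> play_rows(targets=[[[0,0,0],[0,0.03,-0.6],255],[[0,0,0],[0,0,-0.9],255],[[0,0,0],[0,0,-0.7],255],[[0,0,0],[0,0,-0.38],255],[[0,0,0],[0,0,-0.12],255]])

```text
clock: 25.05
tool_pos: [0.4849, 0.2508, 0.0616]
eef_rot: [0.401, 0.582, -0.403, 0.582]
contact_force: [0.3, -0.2, -1.6]
opening: 0.36
```

>>> play_rows(targets=[[[0,0,0],[0,0,-0.05],255],[[0,0,0],[0,0,0],255],[[0,0,0],[0,0,0],255]])

```text
clock: 25.35
tool_pos: [0.4859, 0.2528, 0.0622]
eef_rot: [0.402, 0.582, -0.401, 0.582]
contact_force: [0.3, -0.6, -1.4]
opening: 0.354
```

```bash
python3 -c "
from h import *
st()"
```

```text
25.35 [0.4859 0.2528 0.0622] jaw yaw 0.3625 down [ 0.001  0.001 -1.   ] open 0.354 [ 0.3 -0.6 -1.4]
```

>>> play_rows(targets=[[[0,0,0],[0,0,-0.04],255],[[0,0,0],[0,0,0],255],[[0,0,0],[0,0,0],255]])

```text
clock: 25.65
tool_pos: [0.4853, 0.2527, 0.06]
eef_rot: [0.402, 0.582, -0.401, 0.582]
contact_force: [0.9, -0.4, 0.5]
opening: 0.357
```

>>> play_rows(targets=[[[0,0,0],[0,0,-0.01],255],[[0,0,0],[0,0,0],0],[[0,0,0],[0,0,0],0],[[0,0,0],[0,0,0],0],[[0,0,0],[0,0,0],0]])

```text
clock: 26.15
tool_pos: [0.4852, 0.2527, 0.0593]
eef_rot: [0.402, 0.582, -0.402, 0.582]
contact_force: [-0.4, -0.7, 0.1]
opening: 0.697
```

>>> play_rows(targets=[[[0,0,0],[0,0,0],0],[[0,0,0],[0,0,0.3],0],[[0,0,0],[0,0,0.8],0],[[0,0,0],[0,0,0.9],0],[[0,0,0],[0,0,0.9],0]])

```text
clock: 26.65
tool_pos: [0.4849, 0.2526, 0.1773]
eef_rot: [0.401, 0.582, -0.402, 0.582]
contact_force: [1.2, -0.0, -0.1]
opening: 1.001
```

>>> play_rows(targets=[[[0,0,0],[-0.2,0.6,0.9],0],[[0,0,0],[-0.2,0.9,0.9],0],[[0,0,0],[-0.2,0.9,0.5],0],[[0,0,0],[-0.2,0.9,0],0],[[0,0,0],[-0.2,0.5,0],0]])

```text
clock: 27.15
tool_pos: [0.4442, 0.4072, 0.2685]
eef_rot: [0.402, 0.583, -0.399, 0.582]
contact_force: [0.5, -0.4, -0.6]
opening: 1.001
```

```bash
python3 - <<'E'
from h import *
import cv2
st()
e=r.snapshot('scene');d=r.snapshot('top')
out=[]
for im,(y0,y1,x0,x1) in ((e,(80,200,260,440)),(d,(190,310,170,350))):
    i=im['color'][...,::-1].copy()
    a=cv2.resize(i[y0:y1,x0:x1],None,fx=4,fy=4,interpolation=cv2.INTER_CUBIC)
    for k in (90,30,-30,-90):
        c,s=np.cos(.363),np.sin(.363);y=k/1000
        u,v=proj(im,[.5166-s*y,.1683+c*y,.086]); cv2.circle(a,(int((u-x0+.5)*4),int((v-y0+.5)*4)),3,(255,255,255),-1)
    out.append(cv2.convertScaleAbs(a,alpha=1.4))
cv2.imwrite('pics/s9.png',out[0]);cv2.imwrite('pics/t9.png',out[1])
E
```

```text
27.15 [0.4442 0.4072 0.2685] jaw yaw 0.3657 down [ 0.001  0.004 -1.   ] open 1.001 [ 0.5 -0.4 -0.6]
```

View pics/s9.png

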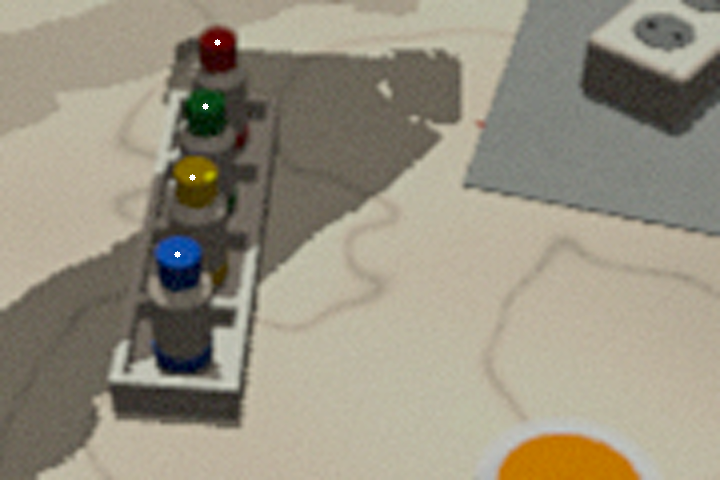

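View pics/t9.png

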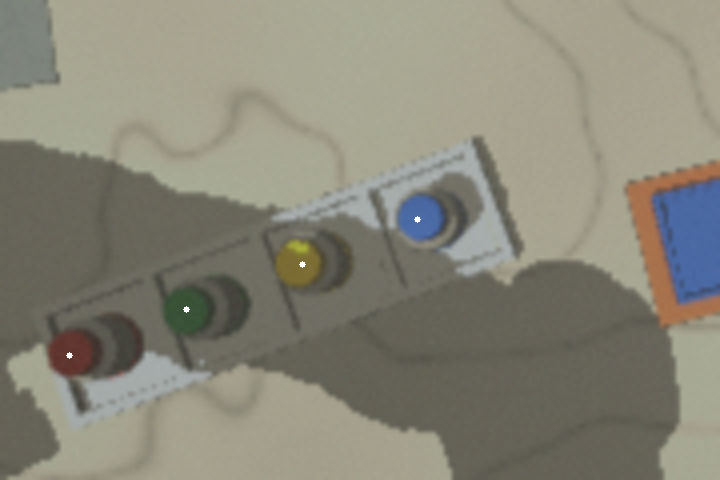

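All four bottles stand upright, with their caps within about 1–2 px of the bay-centre markers in both views. From +y to −y the order is red, green, yellow, blue. I'll let the arm settle and hand in.

>>> play_rows(targets=[[[0,0,0],[0,0,0],0],[[0,0,0],[0,0,0],0],[[0,0,0],[0,0,0],0]])

```text
clock: 27.55
tool_pos: [0.4464, 0.4018, 0.2662]
eef_rot: [0.402, 0.581, -0.403, 0.582]
contact_force: [0.3, -0.3, -0.2]
opening: 0.999
```

```bash
python3 -c "
from h import *
st(); print(r.finish_job())"
```

```text
27.55 [0.4464 0.4018 0.2662] jaw yaw 0.3606 down [ 0.    -0.001 -1.   ] open 0.999 [ 0.3 -0.3 -0.2]
the job is handed in; nothing more can be done
None
```

All four bottles are in the white rack in reverse order, and I handed the job in at 27.6 s. The coloured row read blue, yellow, green, red from the robot's left; the white rack now reads red, green, yellow, blue from the same side.

- **Last checks:** In the final scene and top pictures all four bottles stand upright, with their caps about 1–2 px (a few mm) from the bay centres. The gripper was open and well clear, and I saw no movement of the petri dish in the pictures. I did not measure its position again at the end.
- **What disagreed:** My first fit of the white rack was about 3 mm off along its row compared with the wrist view. I corrected this from the second bottle on. Blue was placed before the correction, about 1–2 mm off its bay centre.
- **Contact:** The yellow bottle touched its bay floor with a brief reading of about 29 N while still held; it was below 1 N just before I let go.

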